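# Drag a carton tray out of a deep riser with a drag hook

### The arm

A 6-joint arm with a two-finger parallel gripper is mounted at the origin on a cart in front of the work surface, level with it; the furniture and walls round the work are solid. World frame = base frame: x ahead of the robot, y to its left, z up, the work surface at z = 0. Lengths are in m, angles in rad, forces in N, time in s.
With the tool pointing down it reaches from about 0.3 to 0.875 m from the base axis. Payload 6.4 kg.
Tool frame: the origin (TCP) lies at the very end of the fingers, on their centre line; the grasp point (between the pads) lies 19 mm behind it; z points along the fingers, y is the line along which they close (so a half turn about z gives the same grasp; the last joint's range is limited). The gripper opens to 85 mm and grips with 20 to 120 N. Pads are 22 mm wide; open, the fingers measure 114 mm over their backs; the gripper's body (76 mm by 85 mm) begins 54 mm behind the grasp point. The pads swing forward as they close: fully open they stand 13 mm farther back than shut.
Start: joints at [1.128, 0.181, 1.607, -0, 1.354, -0.206], TCP at [0.135, 0.559, 0.231] pointing down, gripper open.
Joint ranges: [-2.99, 2.99], [-0.89, 2.07], [0.3, 2.58], [-1.14, 4.28], [0, 2.63], [-3.12, 3.12]. Speed limits (rad/s): [2.57, 2.57, 3.01, 3.14, 3.14, 3.14].

### API

Orientations are given as a unit quaternion [w, x, y, z].
In Python, from bench import ctrl gives the robot as it stands.
- The arm moves only by the tool jog_arm, never from a script. Its argument "series" is a list that holds one entry, the list of rows, each a list of 7 numbers: the shift along the tool's x, y, z in mm, then the turn, a rotation vector about the tool's x, y, z in rad, then the finger opening in mm, from 0 to 85.4. In form: [[[tx, ty, tz, rx, ry, rz, gripper], ...]]. A call has exactly 10 rows; each row shifts and turns the commanded pose from where the row before left it, along the tool's axes as they then stand; what a row does not reach is not made up. A row lasts 1/10 s, in which the tool goes at most 50 mm and 8.59 degrees, less where a joint would pass 70% of its speed; a pose out of reach is approached as far as the arm can. A call with a gripper value outside its range is refused whole. The fingers move at their own pace and stop on an object; the grip force is fixed at half the most. Time passes only in rows, so rows that do not move let the fingers close, or fill a call up. It gives the time, the measured TCP pose, the force, the opening and the grip force at its end, in the units of the state.
- ctrl.get_obs(): the state, without advancing time (a new reading comes with each control period).
- ctrl.camera(name): name is "scene" or "top" or "wrist"; returns a dict with "frame" (384x512x3 uint8, blue, green, red), "z_map" (384x512 float32, m along the optical axis (not along the pixel's ray), 0 where there is no reading), "fx", "fy", "cx", "cy" (pixels), "xyz" and "rotation" of the camera in the world. Camera axes: x right, y down, z forward; pixel columns grow to the right and rows downward; lengths in m; the calibration is good to about 2 mm. A picture is of the moment at which its call begins.
- ctrl.hand_in(): hands the job in; it is judged then, once.
The state is a dict: "time_s": time; "q": joint angles; "dq": joint speeds; "joint_efforts": joint torques, N m; "eef_pos": TCP position; "eef_rot": TCP orientation; "wrist_force": force on the tool from outside, world axes, zero at the start; "torque": the same for the moment, N m; "opening": opening from 0.0 (shut) to 1.0 (fully open); "grasp_force": force on a finger pad.
Only numpy, scipy, OpenCV 4.12 (cv2) and the standard library are available. Lean on these libraries where they do the work, as an engineer would, in place of code of your own. Each camera call takes 0.05 s, during which the arm holds its last target. There are 200 camera calls.

### The job

The carton tray with the two jars stands too deep under the clear riser shelf for the hand. Pick up the orange-handled drag hook, hook it over the tray's front lip and drag the tray straight forward until it bears firmly on the red stop bar (about 10 N of extra pull, never more than 22 N in all), without touching the tray with the hand, tipping the jars or knocking the riser or stop with the hook. Then unhook, leave the tray at the stop, and stand the hook back on its black mat as it was; leave everything else alone.

Things in the scene. Friction and masses are not known exactly. Their poses are not given: they have to be found in the camera images.
- hook: drag hook, 200 g. Handle: orange block 80 x 26 x 50 mm (x, y, z), origin at the centre of its underside, on which it stands; z up, x along the rod to the tip. Steel rod, 10 mm thick, its axis 38 mm above the underside, leads to the tip plate 148 mm ahead of the origin. Grip across y near the origin, 30 mm above the underside, with 80 N or more
- hook_tip (a point): bottom middle of the rear face (towards the handle) of the hook's tip plate, at (145, 0, 5) mm in the hook's frame. The plate is 6 mm thick, 30 mm wide, and hangs from 39 mm down to 5 mm above the handle's underside; the rod's underside is 28 mm above this point
- tray: open brown carton tray, 140 x 190 x 50 mm (x, y, z), walls and floor 5 mm, 0.35 to 0.65 kg empty, free to slide on the bench; a 3 mm thick fold stands out along the top of the front face. Origin at the centre of its underside, x points to the back, front wall at -x. It drags with some 3 to 8 N, jars included. The 40 mm behind the front wall are clear of jars
- tray_lip (a point): middle of the front wall's top inner edge, at (-65, 0, 50) mm in the tray's frame; the wall is 5 mm thick and lies on the -x side of it
- jar_left: white jar with red lid, 54 mm wide, 98 mm high, standing in the left half of the tray; origin at the centre of its underside
- jar_right: the same, in the right half of the tray
- bay: fixed low riser: clear shelf plate, underside 150 mm, top 158 mm above the bench, on two side panels 250 mm apart (outside 274 mm), 250 mm deep, with a box of pipette tips on top. Origin on the bench in the middle of its mouth; x points inwards, so the tray is to be dragged along -x
- stop: fixed grey foot of the adjustable stop, 30 x 160 x 22 mm (screws to 30 mm), origin at the centre of its underside, 120 mm before the riser's mouth, in line with it (same x axis). On two rods towards the riser it carries the red stop bar, 160 mm wide, 22 mm high, rigidly clamped with its far face 55 to 75 mm from the origin along x. The setting is not measured: feel for it
- mat: fixed black rubber mat, 260 x 120 x 4 mm, origin at the centre of its underside; the hook stands on it with its origin near (-50, 0) mm of the mat's frame and its rod along the mat's x
- timer: lab timer 66 x 62 x 19 mm, bystander
- tape_roll: roll of masking tape 96 mm wide, 25 mm high, bystander
- wash_bottle: wash bottle 206 mm high, bystander
- tip_box: orange pipette tip box 90 x 121 x 55 mm, bystander
- sticky_pad: yellow sticky pad 76 x 76 x 14 mm, bystander

How it is judged:
By the outcome, as a careful person would: the job done as asked, in the order asked, and still so for the second after the job is handed in, with the robot touching nothing.
It also fails if it takes over 69 s, if anything falls off the work surface, if the arm or the gripper's body presses on something with over 40 N, if the wrist force passes 120 N, or if a joint passes its speed limit or range.

## Working session

There is one attempt and no reset: what is moved stays moved. The work goes in short steps, Python scripts to look and compute and a tool call to move; the robot and the scene stay as the last step left them, time stands still between calls to the robot, and variables do not carry over. Pictures are saved under pics/ and viewed, at most 12 in all, crops included, and the job is handed in when it is done.

Besides the shell and the picture viewer there is one more tool, called after ">>>" as a command line: name --argument value ..., lists and objects as JSON in quotes. jog_arm: Moves the arm, as the interface text tells. Its arguments: {"type":"object","properties":{"series":{"type":"array"}},"required":["series"]}

```bash
mkdir -p pics; ls; python3 - <<'E'
from bench import ctrl
import cv2,numpy as np
o=ctrl.get_obs();print({k:np.round(v,3) for k,v in o.items()})
for n in ("scene","top"):
    c=ctrl.camera(n);cv2.imwrite(f"pics/{n}0.png",c["frame"]);np.savez(f"{n}0.npz",**c)
    print(n,c["fx"],c["cx"],c["cy"],c["xyz"],np.round(c["rotation"],3))
E
```

```text
pics
{'time_s': np.float64(0.0), 'q': array([ 1.128,  0.182,  1.608,  0.   ,  1.354, -0.206]), 'dq': array([-0.   ,  0.001,  0.   ,  0.001, -0.   ,  0.001]), 'joint_efforts': array([-0.0000e+00, -4.4489e+01, -3.5132e+01, -0.0000e+00,  9.0000e-03,
       -0.0000e+00]), 'eef_pos': array([0.135, 0.558, 0.23 ]), 'eef_rot': array([-0.   ,  0.118,  0.993, -0.001]), 'wrist_force': array([-0.008, -0.197,  0.208]), 'torque': array([ 0.024,  0.022, -0.017]), 'grasp_force': np.float64(0.0), 'opening': np.float64(1.0)}
scene 467.30073250548185 252.43127124932136 199.84601765433354 [-0.79302504 -0.06187779  0.90344219] [ 0.339 -0.613  0.616 -0.36 ]
top 363.0686503885638 259.7421111463025 192.84933587630857 [-0.10947349 -0.26223448  0.96009828] [-0.252  0.739 -0.589  0.208]
```

View pics/top0.png

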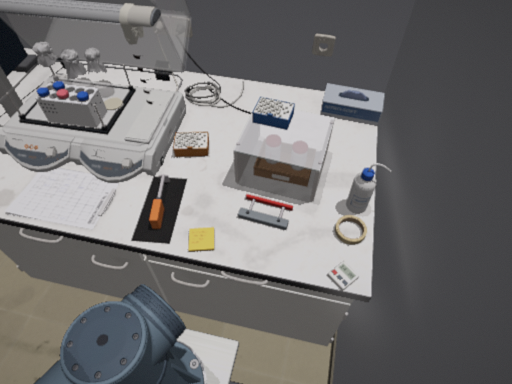

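View pics/scene0.png

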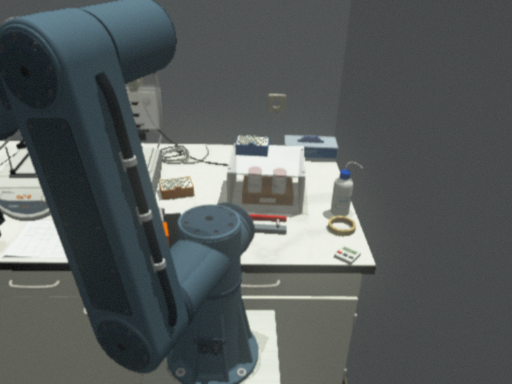

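The top view shows the hook handle at (156,213) with its rod going up to (165,178) on the mat. The stop foot is at (263,217), the red bar at (269,202), the tray front at (283,170) and the riser around (285,150).

```bash
cat > h.py <<'E'
import numpy as np,cv2
from scipy.spatial.transform import Rotation as R
def rot(q): q=np.asarray(q); return q if q.ndim==2 else R.from_quat(q,scalar_first=True).as_matrix()
def cloud(c):
    z=c["z_map"];v,u=np.mgrid[:z.shape[0],:z.shape[1]]
    p=np.stack([(u-c["cx"])/c["fx"]*z,(v-c["cy"])/c["fy"]*z,z],-1)@rot(c["rotation"]).T+c["xyz"]
    p[z<=0]=np.nan
    return p
def rect(p): # oriented rectangle fit in mm
    (cx,cy),(w,h),a=cv2.minAreaRect((p[:,:2]*1000).astype(np.float32)); return np.round([cx,cy,w,h,a],1)
E
python3 - <<'E'
from h import *
c=dict(np.load("top0.npz"));P=cloud(c);f=c["frame"];hsv=cv2.cvtColor(f,cv2.COLOR_BGR2HSV)
H,S,V=[hsv[...,i].astype(int) for i in range(3)]
v,u=np.mgrid[:384,:512]
def rep(n,m):
    m=m&np.isfinite(P[...,2]);p=P[m]
    print(n,m.sum(),rect(p),"z pct",np.round(np.percentile(p[:,2],[5,50,95])*1000,1)); return p
box=lambda a,b,d,e:(u>=a)&(u<b)&(v>=d)&(v<e)
print("bench z",np.nanmedian(P[box(210,230,150,200)][:,2]))
rep("handle",box(145,170,195,232)&(S>150)&(H<20)&(P[...,2]>.045))
rep("mat",box(130,192,170,245)&(V<60)&(P[...,2]<.015))
rep("rod",box(155,172,170,202)&(P[...,2]>.025)&(P[...,2]<.06))
rep("red",box(240,300,190,212)&(S>120)&((H<8)|(H>172))&(P[...,2]>.015))
rep("foot",box(232,295,203,232)&(P[...,2]>.015)&(P[...,2]<.04)&(S<100))
rep("riser158",box(225,345,95,200)&(abs(P[...,2]-.158)<.006))
rep("brown",box(245,320,150,190)&(S>80)&(H<25)&(P[...,2]<.07))
big=cv2.resize(f[95:245,125:345],None,fx=3.6,fy=3.6,interpolation=cv2.INTER_CUBIC);cv2.imwrite("pics/topcrop.png",big)
zz=P[145:190:4,240:330:6,2]*1000;print(np.round(zz).astype(object))
E
```

```text
bench z 0.004434199666100258
handle 204 [452.2 183.3  79.6  26.9  11.9] z pct [48.1 54.9 57.8]
mat 1734 [492.9 191.6 254.  113.9   7.9] z pct [2.7 5.6 8.6]
rod 145 [557.2 206.1 157.6  41.6  24.5] z pct [31.9 47.7 55.6]
red 144 [ 586.6 -147.2  152.    13.1   87.1] z pct [15.4 21.4 25.4]
foot 490 [ 550.  -140.9  161.5   89.6   86.8] z pct [16.1 22.5 26.9]
riser158 3817 [ 765.5 -159.1  273.8  253.2   85.4] z pct [156.2 158.9 161.6]
brown 746 [ 731.1 -165.1  187.1   85.6   87.2] z pct [ 4.1 18.6 51.9]
[[159.0 160.0 160.0 159.0 158.0 158.0 158.0 157.0 158.0 158.0 159.0 160.0
  158.0 158.0 156.0]
 [158.0 157.0 162.0 160.0 157.0 160.0 159.0 162.0 162.0 159.0 159.0 158.0
  161.0 160.0 158.0]
 [112.0 157.0 160.0 157.0 161.0 159.0 159.0 158.0 159.0 159.0 161.0 159.0
  159.0 nan 159.0]
 [99.0 41.0 0.0 47.0 159.0 159.0 162.0 158.0 160.0 159.0 159.0 160.0
  156.0 159.0 91.0]
 [81.0 20.0 6.0 27.0 4.0 17.0 152.0 159.0 157.0 158.0 157.0 158.0 158.0
  161.0 4.0]
 [65.0 3.0 3.0 7.0 8.0 5.0 7.0 9.0 7.0 151.0 157.0 159.0 159.0 158.0 3.0]
 [43.0 5.0 2.0 45.0 48.0 50.0 2.0 nan 7.0 3.0 13.0 4.0 154.0 157.0 4.0]
 [23.0 4.0 6.0 16.0 21.0 34.0 44.0 44.0 50.0 5.0 10.0 4.0 4.0 143.0 5.0]
 [6.0 7.0 6.0 7.0 2.0 11.0 19.0 23.0 29.0 39.0 46.0 49.0 3.0 116.0 3.0]
 [4.0 3.0 2.0 1.0 5.0 4.0 6.0 6.0 10.0 18.0 23.0 29.0 4.0 32.0 5.0]
 [5.0 3.0 5.0 4.0 2.0 3.0 -0.0 5.0 5.0 4.0 2.0 9.0 5.0 1.0 3.0]
 [0.0 5.0 5.0 5.0 4.0 1.0 2.0 6.0 4.0 4.0 2.0 5.0 62.0 8.0 9.0]]
```

View pics/topcrop.png

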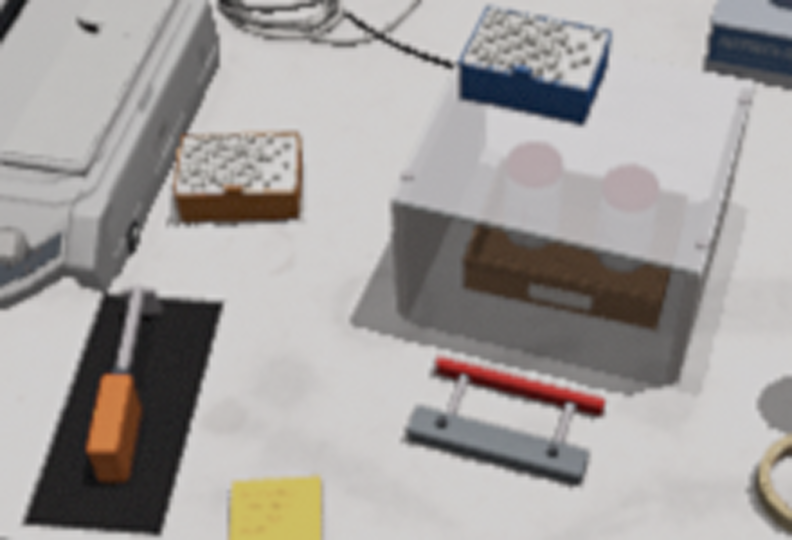

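The crop confirms the layout. The hook stands on the mat with its rod pointing away, the stop's red bar is in front of the riser, and the tray sits behind the mouth. I'll move over the hook at hover height.

>>> jog_arm --series '[[[-39,-29,0,0,0,0,85],[-39,-29,0,0,0,0,85],[-39,-29,0,0,0,0,85],[-39,-29,0,0,0,0,85],[-39,-29,0,0,0,0,85],[-39,-29,0,0,0,0,85],[-39,-29,0,0,0,0,85],[-39,-29,0,0,0,0,85],[-39,-29,0,0,0,0,85],[-39,-29,0,0,0,0,85]]]'

```text
time_s: 1.1
eef_pos: [0.4467, 0.1838, 0.2312]
eef_rot: [-0.0, 0.118, 0.993, 0.0]
wrist_force: [-0.3, 0.5, -1.1]
opening: 0.996
grasp_force: 0.0
```

>>> jog_arm --series '[[[0,0,0,0,0,-0.1,85],[0,0,0,0,0,-0.1,85],[0,0,0,0,0,-0.1,85],[0,0,0,0,0,-0.08,85],[0,0,0,0,0,0,85],[0,0,0,0,0,0,85],[0,0,0,0,0,0,85],[0,0,0,0,0,0,85],[0,0,0,0,0,0,85],[0,0,0,0,0,0,85]]]'

```text
time_s: 2.1
eef_pos: [0.446, 0.1856, 0.2313]
eef_rot: [0.0, -0.071, 0.997, 0.0]
wrist_force: [-0.4, -0.0, -0.0]
opening: 0.995
grasp_force: 0.0
```

```bash
python3 - <<'E'
from bench import ctrl
from h import *
o=ctrl.get_obs();print(o["time_s"],o["eef_pos"],o["eef_rot"])
for n in ("wrist","top","scene"):
    c=ctrl.camera(n);cv2.imwrite(f"pics/{n}1.png",c["frame"]);np.savez(f"{n}1.npz",**c)
    print(n,c["xyz"],rot(c["rotation"]).round(2).tolist())
E
```

```text
2.1 [0.44595252 0.18562048 0.23131316] [ 1.90857459e-05 -7.14211054e-02  9.97446252e-01  1.24707426e-06]
wrist [0.37941843 0.17633726 0.37513388] [[-0.14, 0.95, 0.26], [0.99, 0.14, 0.04], [-0.0, 0.26, -0.96]]
top [-0.10947349 -0.26223448  0.96009828] [[0.22, -0.77, 0.6], [-0.98, -0.18, 0.13], [0.01, -0.62, -0.79]]
scene [-0.79302504 -0.06187779  0.90344219] [[-0.02, -0.51, 0.86], [-1.0, -0.01, -0.03], [0.02, -0.86, -0.51]]
```

View pics/wrist1.png

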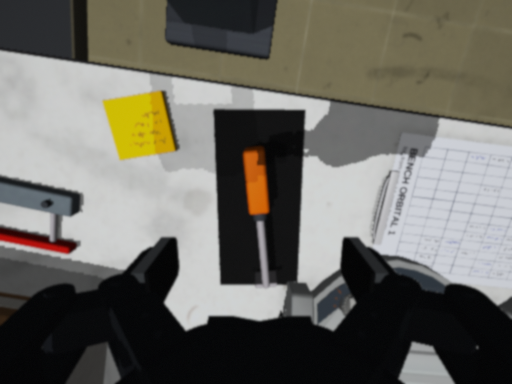

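The wrist view shows the handle from (253,150) to (262,213), the rod going down to (265,285), and the mat spanning columns 215 to 305.

```bash
python3 - <<'E'
from h import *
c=dict(np.load("wrist1.npz"));P=cloud(c);hsv=cv2.cvtColor(c["frame"],cv2.COLOR_BGR2HSV)
H,S,V=[hsv[...,i].astype(int) for i in range(3)];v,u=np.mgrid[:384,:512]
box=lambda a,b,d,e:(u>=a)&(u<b)&(v>=d)&(v<e)
def onplane(m,z): # intersect pixel rays with plane z
    d=np.stack([(u[m]-c["cx"])/c["fx"],(v[m]-c["cy"])/c["fy"],np.ones(m.sum())],-1)@rot(c["rotation"]).T
    return c["xyz"]+d*((z-c["xyz"][2])/d[:,2])[:,None]
def rep(n,m,z=None):
    m=m&np.isfinite(P[...,2]);p=P[m] if z is None else onplane(m,z)
    vec=np.linalg.eigh(np.cov(p[:,:2].T))[1][:,1]
    print(n,m.sum(),rect(p),p.mean(0).round(4),"pca",np.degrees(np.arctan2(vec[1],vec[0])).round(2),"z",np.round(np.nanpercentile(P[m][:,2],[5,50,95])*1000,1))
o=box(235,280,140,220)&(S>150)&(H<20)
rep("handle all",o); rep("handle top",o&(P[...,2]>.046)); rep("handle top pl",o&(V>180),.054)
rep("mat",box(205,315,105,290)&(V<50)&(P[...,2]<.02)); rep("mat pl",box(205,315,105,290)&(V<50),.004)
rep("rod",box(250,275,218,285)&(P[...,2]>.03),); rep("rod pl",box(254,272,220,268)&(V>90)&(S<80),.047)
print("bench",np.nanmedian(P[box(100,200,165,180)][:,2]))
c=dict(np.load("top1.npz"));P=cloud(c);hsv=cv2.cvtColor(c["frame"],cv2.COLOR_BGR2HSV)
H,S,V=[hsv[...,i].astype(int) for i in range(3)]
rep("foot",box(232,295,203,232)&(P[...,2]>.015)&(P[...,2]<.04)&(S<100)&(P[...,0]<.57))
rep("foot pl",box(232,292,206,232)&(S<100)&(V<150)&(P[...,2]>.015)&(P[...,0]<.56),.022)
red=box(240,300,190,212)&(S>120)&((H<8)|(H>172))
rep("red",red&(P[...,2]>.015));rep("red pl",red,.018)
rep("shelf",box(225,345,95,200)&(abs(P[...,2]-.158)<.006))
br=box(245,320,150,190)&(S>80)&(H<25)
rep("brown",br&(P[...,2]<.07))
# tray top-front edge: brown with z 40-54, fit
p=P[br&(P[...,2]>.01)&(P[...,2]<.05)];
k=np.polyfit(p[:,1],p[:,0],1);r=p[:,0]-np.polyval(k,p[:,1]);p=p[abs(r)<.012];k=np.polyfit(p[:,1],p[:,0],1)
print("tray front face",len(p),"yaw",-np.degrees(np.arctan(k[0])),"mid",p.mean(0),"y range",np.percentile(p[:,1],[1,99]),"res",np.std(p[:,0]-np.polyval(k,p[:,1])))
# shelf front edge
s=[]
for uu in range(240,330):
    w=np.where(abs(P[100:200,uu,2]-.158)<.006)[0]
    if len(w): s.append(P[100+w[-1],uu])
s=np.array(s);s=s[s[:,0]<.70];k=np.polyfit(s[:,1],s[:,0],1);print("shelf front",len(s),"yaw",-np.degrees(np.arctan(k[0])),s.mean(0),np.std(s[:,0]-np.polyval(k,s[:,1])))
E
```

```text
handle all 1626 [461.  183.1  98.7  33.7  13. ] [0.4504 0.1821 0.0478] pca -167.57 z [ 5.  54.6 56.1]
handle top 1376 [453.5 183.1  83.1  25.9  13.2] [0.4501 0.1824 0.0546] pca -166.84 z [52.2 54.8 56.1]
handle top pl 949 [453.2 182.3  74.7  21.5  13.1] [0.455  0.1822 0.054 ] pca -164.22 z [53.7 55.  56.2]
mat 11833 [493.8 191.4 255.1 117.2   7.7] [0.4795 0.1895 0.0051] pca -173.0 z [3.8 5.1 6.3]
mat pl 12016 [498.1 198.9 266.6 130.3   8.3] [0.4811 0.19   0.004 ] pca -172.43 z [3.8 5.1 6.4]
rod 594 [546.  206.5 100.9  25.8  10.2] [0.55   0.2056 0.046 ] pca -166.9 z [36.2 47.1 49.5]
rod pl 325 [534.5 201.5  67.9   9.   13.1] [0.5343 0.2015 0.047 ] pca -166.78 z [44.8 47.3 48.7]
bench 0.004194738017002653
foot 470 [ 538.4 -139.6  160.8   64.4   85.4] [ 0.521  -0.1405  0.0224] pca 85.26 z [17.  22.6 26.4]
foot pl 377 [ 517.5 -140.7  156.4   32.3   86.6] [ 0.5177 -0.143   0.022 ] pca 85.35 z [17.2 22.6 27.2]
red 143 [ 585.8 -147.2  151.5   11.1   85.3] [ 0.5855 -0.1467  0.021 ] pca 85.6 z [16.2 21.3 25.3]
red pl 191 [ 584.9 -146.5  152.8   17.4   85.6] [ 0.5855 -0.1476  0.018 ] pca 85.17 z [ 9.4 19.8 24.7]
shelf 3813 [ 766.1 -159.2  273.7  253.7   85.3] [ 0.7371 -0.1745  0.1589] pca 117.13 z [156.2 158.9 161.6]
brown 747 [ 730.9 -165.3  186.3   85.3   87.3] [ 0.7184 -0.1621  0.0241] pca 83.34 z [ 3.6 18.1 52. ]
tray front face 316 yaw -2.5558685109067563 mid [ 0.69359731 -0.16716768  0.03256297] y range [-0.25451769 -0.07390155] res 0.0022594105768795566
shelf front 84 yaw -2.8239168617377124 [ 0.64239514 -0.16858927  0.15527113] 0.008090894943271872
```

>>> jog_arm --series '[[[0,0,0,0,0,-0.085,85],[-6.7,-4.2,20,0,0,0,85],[0,0,30,0,0,0,85],[0,0,30,0,0,0,85],[0,0,30,0,0,0,85],[0,0,30,0,0,0,85],[0,0,30,0,0,0,85],[0,0,30,0,0,0,85],[0,0,12,0,0,0,85],[0,0,4,0,0,0,85]]]'

```text
time_s: 3.25
eef_pos: [0.4525, 0.1828, 0.0141]
eef_rot: [-0.001, -0.114, 0.994, -0.0]
wrist_force: [-0.9, -0.2, 0.5]
opening: 0.994
grasp_force: 0.0
```

>>> jog_arm --series '[[[0,0,0,0,0,0,85],[0,0,0,0,0,0,15],[0,0,0,0,0,0,15],[0,0,0,0,0,0,15],[0,0,0,0,0,0,10],[0,0,0,0,0,0,0],[0,0,0,0,0,0,0],[0,0,0,0,0,0,0],[0,0,0,0,0,0,0],[0,0,0,0,0,0,0]]]'

```text
time_s: 4.25
eef_pos: [0.4541, 0.1831, 0.016]
eef_rot: [0.001, -0.114, 0.993, 0.0]
wrist_force: [-2.9, 0.3, 6.1]
opening: 0.296
grasp_force: 59.7
```

>>> jog_arm --series '[[[0,0,-6,0,0,0,0],[0,0,-14,0,0,0,0],[0,0,-24,0,0,0,0],[0,0,-24,0,0,0,0],[0,0,-24,0,0,0,0],[0,0,-12,0,0,0,0],[2,-10,0,0,0,0,0],[4,-20,0,0,0,0,0],[6,-30,0,0,0,0,0],[7,-34,0,0,0,0,0]]]'

```text
time_s: 5.25
eef_pos: [0.4548, 0.0861, 0.1177]
eef_rot: [-0.001, -0.115, 0.993, 0.0]
wrist_force: [0.3, -1.4, -2.4]
opening: 0.299
grasp_force: 59.2
```

>>> jog_arm --series '[[[7,-34,0,0,0,0,0],[7,-34,0,0,0,0,0],[7,-34,0,0,0,0,0],[7,-34,0,0,0,0,0],[7,-34,0,0,0,0,0],[6,-30,0,0,0,0,0],[5,-28,0,0,0,0.08,0],[0,0,0,0,0,0.1,0],[0,0,0,0,0,0.08,0],[0,0,0,0,0,0.051,0]]]'

```text
time_s: 6.25
eef_pos: [0.4614, -0.1457, 0.1174]
eef_rot: [-0.001, 0.043, 0.999, 0.001]
wrist_force: [-0.3, 0.7, -2.1]
opening: 0.293
grasp_force: 59.4
```

```bash
python3 - <<'E'
from bench import ctrl
from h import *
o=ctrl.get_obs();print(o["time_s"],o["eef_pos"],o["eef_rot"],o["wrist_force"],o["torque"],o["opening"])
ims=[]
for n in ("wrist","top"):
    c=ctrl.camera(n);np.savez(f"{n}2.npz",**c);ims.append(c["frame"])
cv2.imwrite("pics/w2.png",np.hstack([ims[0][:,60:450],ims[1][90:330,150:400].repeat(2,0).repeat(2,1)[:384,:400]]))
E
```

```text
6.25 [ 0.46137112 -0.1457167   0.11741203] [-1.49075520e-03  4.34493552e-02  9.99054270e-01  7.04359281e-04] [-0.34286865  0.68728693 -2.10054781] [-0.01474446  0.04880434  0.02193671] 0.2933452722473369
```

View pics/w2.png

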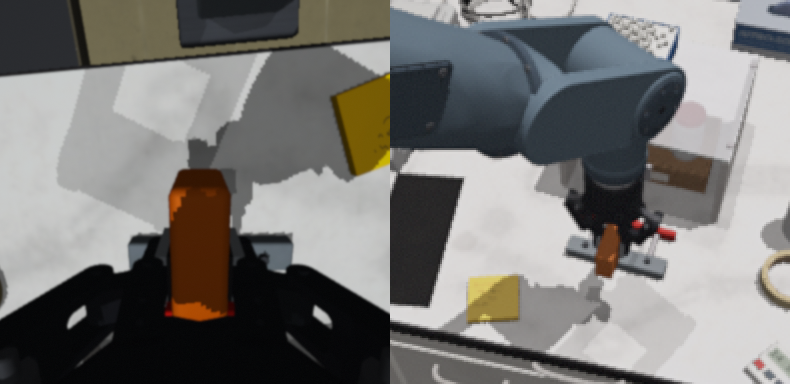

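The hook is held: the wrist view shows the handle's rear half at (200,170-315). I'll check its pitch and position from depth.

```bash
python3 - <<'E'
from h import *
c=dict(np.load("wrist2.npz"));P=cloud(c);hsv=cv2.cvtColor(c["frame"],cv2.COLOR_BGR2HSV)
H,S,V=[hsv[...,i].astype(int) for i in range(3)];v,u=np.mgrid[:384,:512]
T=rot([-0.0015,0.04345,0.99905,0.0007]);t=np.array([.46137,-.14572,.11741])
L=(P-t)@T*1000  # tool frame mm
m=(u>220)&(u<300)&(v>160)&(v<320)&(S>120)&(H<20)&np.isfinite(P[...,2])
p=L[m]; print("all tool-frame min/max",np.percentile(p,[1,50,99],0).round(1))
top=p[(p[:,2]<-30)];print(len(top),np.percentile(top,[1,50,99],0).round(1))
A=np.c_[top[:,:2],np.ones(len(top))];k=np.linalg.lstsq(A,top[:,2],rcond=None)[0];print("slopes dz/dx,dz/dy deg",np.degrees(k[:2]).round(2),k[2].round(2),np.std(top[:,2]-A@k))
E
```

```text
all tool-frame min/max [[-1.213e+02 -1.410e+01 -7.450e+01]
 [ 1.560e+01  1.000e-01 -3.890e+01]
 [ 4.170e+01  1.380e+01  9.710e+01]]
8048 [[-18.6 -12.4 -74.6]
 [ 14.    0.  -39. ]
 [ 41.5  12.9 -33.1]]
slopes dz/dx,dz/dy deg [1.25 0.49] -39.63 4.814996261860924
```

>>> jog_arm --series '[[[0,2.3,5,0,0,0,0],[0,0,10,0,0,0,0],[0,0,10,0,0,0,0],[0,0,10,0,0,0,0],[0,0,8,0,0,0,0],[0,0,5,0,0,0,0],[-3,0,0,0,0,0,0],[-8,0,0,0,0,0,0],[-8,0,0,0,0,0,0],[-3,0,0,0,0,0,0]]]'

```text
time_s: 7.35
eef_pos: [0.4868, -0.1455, 0.072]
eef_rot: [0.001, 0.041, 0.999, -0.0]
wrist_force: [-0.0, 1.0, -2.7]
opening: 0.294
grasp_force: 59.4
```

```bash
python3 - <<'E'
from bench import ctrl
from h import *
o=ctrl.get_obs();T=rot(o["eef_rot"]);t=o["eef_pos"];print(t,o["eef_rot"].round(4),o["wrist_force"].round(2))
c=ctrl.camera("wrist");P=cloud(c);hsv=cv2.cvtColor(c["frame"],cv2.COLOR_BGR2HSV)
H,S,V=[hsv[...,i].astype(int) for i in range(3)]
L=(P-t)@T*1000
m=(S>120)&(H<20)&(abs(L[...,2]+39)<5)&(abs(L[...,1])<11)&(L[...,0]>12)&(L[...,0]<38)
p=L[m];A=np.c_[p[:,:2],np.ones(len(p))];k=np.linalg.lstsq(A,p[:,2],rcond=None)[0]
print(len(p),"slope deg",np.degrees(k[:2]).round(2),k[2].round(2),np.std(p[:,2]-A@k).round(2))
# scene camera: tip/tray
c=ctrl.camera("scene");np.savez("scene3.npz",**c);P=cloud(c)
q=c["frame"][170:270,205:315];cv2.imwrite("pics/s3.png",cv2.resize(q,None,fx=5,fy=5,interpolation=cv2.INTER_CUBIC))
E
```

```text
[ 0.48682937 -0.14546592  0.07203848] [ 1.000e-03  4.130e-02  9.991e-01 -5.000e-04] [-0.02  1.04 -2.72]
3140 slope deg [ 0.08 -0.21] -39.14 0.61
```

View pics/s3.png

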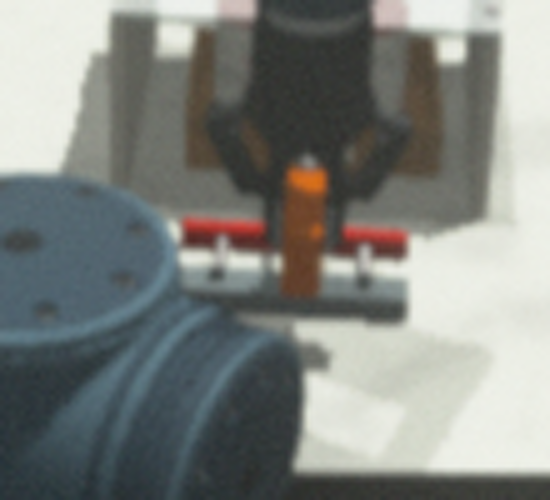

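The scene view shows the hook centred on the tray (tray edges at columns 188 and 442, hook at 307) and above the stop. I'll insert it over the lip.

>>> jog_arm --series '[[[-4,0,0,0,0,0,0],[-9,-1,0,0,0,0,0],[-10,0,0,0,0,0,0],[-10,0,0,0,0,0,0],[-10,0,0,0,0,0,0],[-10,0,0,0,0,0,0],[-10,0,0,0,0,0,0],[-9,0,0,0,0,0,0],[-5,0,0,0,0,0,0],[-2,0,0,0,0,0,0]]]'

```text
time_s: 8.45
eef_pos: [0.5643, -0.1525, 0.0712]
eef_rot: [0.0, 0.041, 0.999, -0.0]
wrist_force: [0.1, 0.8, -2.1]
opening: 0.298
grasp_force: 59.4
```

```bash
python3 - <<'E'
from bench import ctrl
from h import *
o=ctrl.get_obs();print(o["eef_pos"],o["wrist_force"].round(2))
c=ctrl.camera("top");np.savez("top4.npz",**c);P=cloud(c);f=c["frame"]
cv2.imwrite("pics/t4.png",cv2.resize(f[120:235,220:340],None,fx=5,fy=5,interpolation=cv2.INTER_CUBIC))
E
```

```text
[ 0.56427051 -0.1524577   0.07122325] [ 0.09  0.76 -2.12]
```

View pics/t4.png

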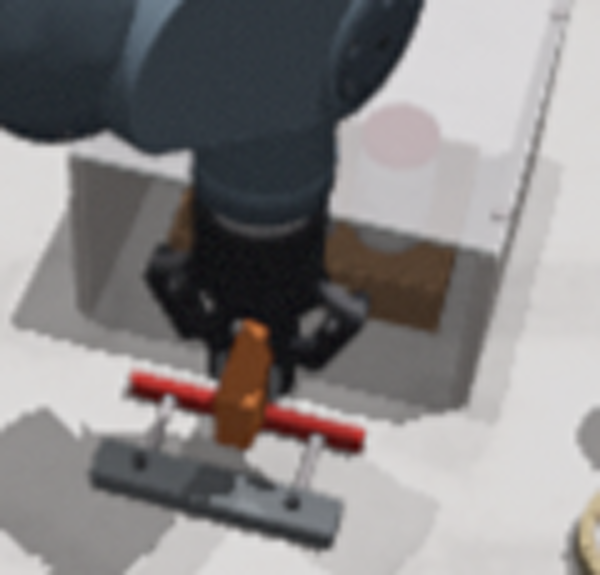

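The hook is over the tray interior, its handle is clear above the bar, and the riser isn't touched. I'll lower it behind the lip.

>>> jog_arm --series '[[[-3,0,0,0,0,0,0],[0,0,3,0,0,0,0],[0,0,4,0,0,0,0],[0,0,4,0,0,0,0],[0,0,5,0,0,0,0],[0,0,5,0,0,0,0],[0,0,4,0,0,0,0],[0,0,3,0,0,0,0],[0,0,2,0,0,0,0],[0,0,0,0,0,0,0]]]'

```text
time_s: 9.5
eef_pos: [0.5665, -0.1526, 0.041]
eef_rot: [-0.0, 0.041, 0.999, 0.0]
wrist_force: [-0.0, 0.5, -1.6]
opening: 0.301
grasp_force: 59.4
```

>>> jog_arm --series '[[[0.5,0,0,0,0,0,0],[1,0,0,0,0,0,0],[1,0,0,0,0,0,0],[1,0,0,0,0,0,0],[1,0,0,0,0,0,0],[1,0,0,0,0,0,0],[1,0,0,0,0,0,0],[1,0,0,0,0,0,0],[1,0,0,0,0,0,0],[0.5,0,0,0,0,0,0]]]'

```text
time_s: 10.5
eef_pos: [0.5576, -0.1519, 0.0413]
eef_rot: [-0.0, 0.041, 0.999, 0.0]
wrist_force: [0.0, -0.8, -2.2]
opening: 0.295
grasp_force: 59.4
```

>>> jog_arm --series '[[[0.5,0,0,0,0,0,0],[1,0,0,0,0,0,0],[1,0,0,0,0,0,0],[1,0,0,0,0,0,0],[1,0,0,0,0,0,0],[1,0,0,0,0,0,0],[1,0,0,0,0,0,0],[1,0,0,0,0,0,0],[1,0,0,0,0,0,0],[0.5,0,0,0,0,0,0]]]'

```text
time_s: 11.5
eef_pos: [0.5488, -0.1512, 0.0414]
eef_rot: [0.0, 0.041, 0.999, -0.0]
wrist_force: [3.3, 0.9, -3.0]
opening: 0.297
grasp_force: 59.3
```

>>> jog_arm --series '[[[1,0,0,0,0,0,0],[1.5,0,0,0,0,0,0],[2,0,0,0,0,0,0],[2,0,0,0,0,0,0],[2,0,0,0,0,0,0],[2,0,0,0,0,0,0],[2,0,0,0,0,0,0],[2,0,0,0,0,0,0],[2,0,0,0,0,0,0],[2,0,0,0,0,0,0]]]'

```text
time_s: 12.5
eef_pos: [0.5302, -0.1497, 0.0413]
eef_rot: [0.0, 0.041, 0.999, -0.0]
wrist_force: [3.6, -0.7, -2.6]
opening: 0.297
grasp_force: 59.3
```

>>> jog_arm --series '[[[2,0,0,0,0,0,0],[2,0,0,0,0,0,0],[2,0,0,0,0,0,0],[2,0,0,0,0,0,0],[2,0,0,0,0,0,0],[2,0,0,0,0,0,0],[2,0,0,0,0,0,0],[2,0,0,0,0,0,0],[2,0,0,0,0,0,0],[2,0,0,0,0,0,0]]]'

```text
time_s: 13.5
eef_pos: [0.5103, -0.148, 0.0413]
eef_rot: [0.0, 0.041, 0.999, -0.0]
wrist_force: [3.7, -0.6, -2.3]
opening: 0.301
grasp_force: 59.3
```

```bash
python3 - <<'E'
from bench import ctrl
from h import *
o=ctrl.get_obs();print(o["eef_pos"],o["wrist_force"].round(2),o["torque"].round(2))
c=ctrl.camera("top");np.savez("top5.npz",**c);P=cloud(c);f=c["frame"]
cv2.imwrite("pics/t5.png",cv2.resize(f[120:235,220:340],None,fx=5,fy=5,interpolation=cv2.INTER_CUBIC))
hsv=cv2.cvtColor(f,cv2.COLOR_BGR2HSV);H,S,V=[hsv[...,i].astype(int) for i in range(3)]
v,u=np.mgrid[:384,:512]
m=(u>245)&(u<320)&(v>145)&(v<200)&(S>80)&(H<25)&(H>4)&(P[...,2]>.012)&(P[...,2]<.045)&(P[...,0]>.60)
p=P[m];k=np.polyfit(p[:,1],p[:,0],1);p=p[abs(p[:,0]-np.polyval(k,p[:,1]))<.006];k=np.polyfit(p[:,1],p[:,0],1)
print(len(p),"tray face yaw",-np.degrees(np.arctan(k[0])),"x at y=-.155",np.polyval(k,-.155),np.percentile(p[:,1],[1,99]))
m=(u>235)&(u<305)&(v>188)&(v<215)&(S>120)&((H<5)|(H>172))&(P[...,2]>.005)
p=P[m];k=np.polyfit(p[:,1],p[:,0],1);r=p[:,0]-np.polyval(k,p[:,1]);print("bar at y=-.155",np.polyval(k,-.155),np.percentile(r,[3,97]),"yaw",-np.degrees(np.arctan(k[0])))
E
```

```text
[ 0.51025743 -0.14797556  0.04130422] [ 3.75 -0.63 -2.33] [-0.03 -0.53  0.02]
90 tray face yaw -0.7942215051949973 x at y=-.155 0.6457868002368468 [-0.25310983 -0.17030806]
bar at y=-.155 0.5562371081908628 [-0.06868192  0.02502345] yaw 12.81480445396612
```

View pics/t5.png

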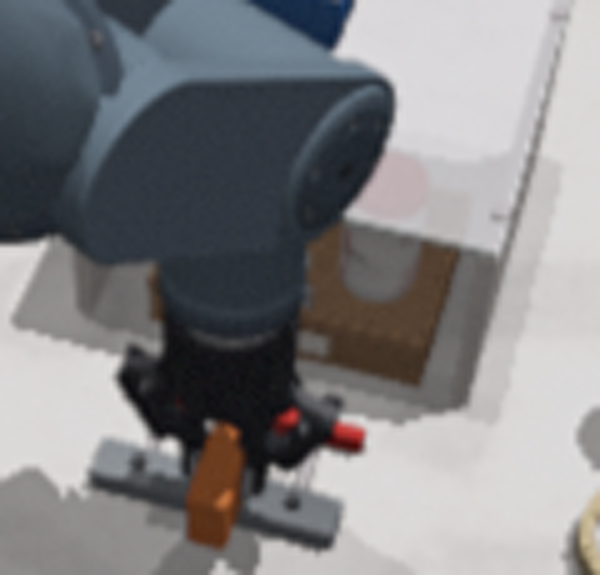

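>>> jog_arm --series '[[[2,0,0,0,0,0,0],[2,0,0,0,0,0,0],[2,0,0,0,0,0,0],[2,0,0,0,0,0,0],[2,0,0,0,0,0,0],[2,0,0,0,0,0,0],[2,0,0,0,0,0,0],[2,0,0,0,0,0,0],[2,0,0,0,0,0,0],[2,0,0,0,0,0,0]]]'

```text
time_s: 14.55
eef_pos: [0.4903, -0.1463, 0.0413]
eef_rot: [0.0, 0.041, 0.999, -0.0]
wrist_force: [3.7, -0.6, -3.6]
opening: 0.298
grasp_force: 59.4
```

>>> jog_arm --series '[[[2,0,0,0,0,0,0],[2,0,0,0,0,0,0],[2,0,0,0,0,0,0],[2,0,0,0,0,0,0],[2,0,0,0,0,0,0],[2,0,0,0,0,0,0],[2,0,0,0,0,0,0],[2,0,0,0,0,0,0],[1,0,0,0,0,0,0],[1,0,0,0,0,0,0]]]'

```text
time_s: 15.55
eef_pos: [0.4725, -0.1448, 0.0413]
eef_rot: [0.0, 0.041, 0.999, 0.0]
wrist_force: [3.9, 0.5, -2.3]
opening: 0.297
grasp_force: 59.4
```

>>> jog_arm --series '[[[0.5,0,0,0,0,0,0],[0.5,0,0,0,0,0,0],[0.5,0,0,0,0,0,0],[0.5,0,0,0,0,0,0],[0.5,0,0,0,0,0,0],[0.5,0,0,0,0,0,0],[0.5,0,0,0,0,0,0],[0.5,0,0,0,0,0,0],[0.5,0,0,0,0,0,0],[0.5,0,0,0,0,0,0]]]'

```text
time_s: 16.55
eef_pos: [0.4675, -0.1444, 0.0413]
eef_rot: [0.0, 0.041, 0.999, -0.0]
wrist_force: [3.4, -0.0, -3.2]
opening: 0.297
grasp_force: 59.4
```

```bash
python3 - <<'E'
from bench import ctrl
from h import *
o=ctrl.get_obs();print(o["eef_pos"],o["wrist_force"].round(2),o["torque"].round(2))
c=ctrl.camera("top");np.savez("top6.npz",**c);P=cloud(c);f=c["frame"]
cv2.imwrite("pics/t6.png",cv2.resize(f[120:235,220:340],None,fx=5,fy=5,interpolation=cv2.INTER_CUBIC))
E
```

```text
[ 0.46753434 -0.14443912  0.04129628] [ 3.44 -0.03 -3.24] [ 0.01 -0.54  0.04]
```

View pics/t6.png

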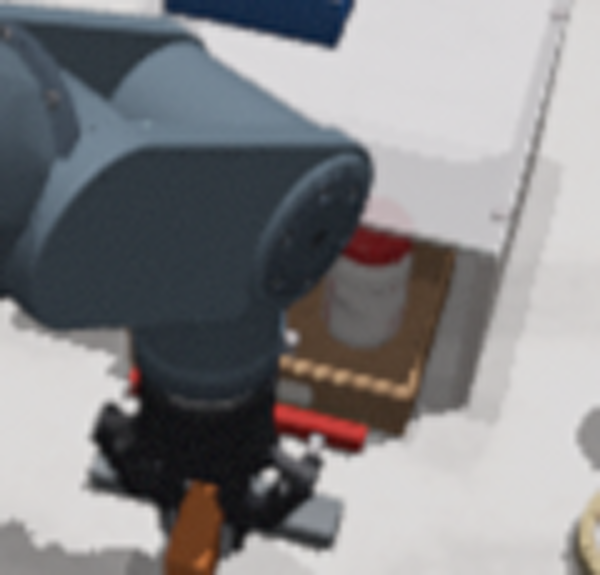

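The tray follows with the jars upright and its front nearing the red bar. I'll feel for contact in finer steps.

>>> jog_arm --series '[[[0.4,0,0,0,0,0,0],[0.4,0,0,0,0,0,0],[0.4,0,0,0,0,0,0],[0.4,0,0,0,0,0,0],[0.4,0,0,0,0,0,0],[0.4,0,0,0,0,0,0],[0.4,0,0,0,0,0,0],[0.4,0,0,0,0,0,0],[0.4,0,0,0,0,0,0],[0.4,0,0,0,0,0,0]]]'

```text
time_s: 17.6
eef_pos: [0.4635, -0.1441, 0.0413]
eef_rot: [-0.0, 0.041, 0.999, -0.0]
wrist_force: [3.8, -0.2, -2.0]
opening: 0.295
grasp_force: 59.4
```

>>> jog_arm --series '[[[0.2,0,0,0,0,0,0],[0.2,0,0,0,0,0,0],[0.2,0,0,0,0,0,0],[0.2,0,0,0,0,0,0],[0.2,0,0,0,0,0,0],[0.2,0,0,0,0,0,0],[0.2,0,0,0,0,0,0],[0.2,0,0,0,0,0,0],[0.2,0,0,0,0,0,0],[0.2,0,0,0,0,0,0]]]'

```text
time_s: 18.6
eef_pos: [0.4616, -0.1439, 0.0413]
eef_rot: [0.0, 0.041, 0.999, -0.0]
wrist_force: [3.4, -0.2, -3.0]
opening: 0.3
grasp_force: 59.4
```

>>> jog_arm --series '[[[0.2,0,0,0,0,0,0],[0.2,0,0,0,0,0,0],[0.2,0,0,0,0,0,0],[0.2,0,0,0,0,0,0],[0.2,0,0,0,0,0,0],[0.2,0,0,0,0,0,0],[0.2,0,0,0,0,0,0],[0.2,0,0,0,0,0,0],[0.2,0,0,0,0,0,0],[0.2,0,0,0,0,0,0]]]'

```text
time_s: 19.6
eef_pos: [0.4596, -0.1438, 0.0413]
eef_rot: [-0.0, 0.041, 0.999, 0.0]
wrist_force: [3.7, -0.0, -2.7]
opening: 0.292
grasp_force: 59.4
```

>>> jog_arm --series '[[[0.15,0,0,0,0,0,0],[0.15,0,0,0,0,0,0],[0.15,0,0,0,0,0,0],[0.15,0,0,0,0,0,0],[0.15,0,0,0,0,0,0],[0.15,0,0,0,0,0,0],[0.15,0,0,0,0,0,0],[0.15,0,0,0,0,0,0],[0.15,0,0,0,0,0,0],[0.15,0,0,0,0,0,0]]]'

```text
time_s: 20.6
eef_pos: [0.4581, -0.1436, 0.0413]
eef_rot: [-0.0, 0.041, 0.999, 0.0]
wrist_force: [3.4, -1.0, -2.4]
opening: 0.295
grasp_force: 59.4
```

>>> jog_arm --series '[[[0.15,0,0,0,0,0,0],[0.15,0,0,0,0,0,0],[0.15,0,0,0,0,0,0],[0.15,0,0,0,0,0,0],[0.15,0,0,0,0,0,0],[0.15,0,0,0,0,0,0],[0.15,0,0,0,0,0,0],[0.15,0,0,0,0,0,0],[0.15,0,0,0,0,0,0],[0.15,0,0,0,0,0,0]]]'

```text
time_s: 21.6
eef_pos: [0.4566, -0.1435, 0.0413]
eef_rot: [-0.0, 0.041, 0.999, -0.0]
wrist_force: [3.7, -0.5, -2.7]
opening: 0.299
grasp_force: 59.4
```

>>> jog_arm --series '[[[0.15,0,0,0,0,0,0],[0.15,0,0,0,0,0,0],[0.15,0,0,0,0,0,0],[0.15,0,0,0,0,0,0],[0.15,0,0,0,0,0,0],[0.15,0,0,0,0,0,0],[0.15,0,0,0,0,0,0],[0.15,0,0,0,0,0,0],[0.15,0,0,0,0,0,0],[0.15,0,0,0,0,0,0]]]'

```text
time_s: 22.6
eef_pos: [0.4562, -0.1436, 0.0415]
eef_rot: [0.001, 0.041, 0.999, -0.0]
wrist_force: [10.4, -0.0, -6.4]
opening: 0.292
grasp_force: 59.1
```

Contact. It takes about 6 N/mm, so I'll add 0.6 mm.

>>> jog_arm --series '[[[0.1,0,0,0,0,0,0],[0.1,0,0,0,0,0,0],[0.1,0,0,0,0,0,0],[0.1,0,0,0,0,0,0],[0.1,0,0,0,0,0,0],[0.1,0,0,0,0,0,0],[0,0,0,0,0,0,0],[0,0,0,0,0,0,0],[0,0,0,0,0,0,0],[0,0,0,0,0,0,0]]]'

```text
time_s: 23.6
eef_pos: [0.4562, -0.1437, 0.0416]
eef_rot: [0.002, 0.041, 0.999, -0.0]
wrist_force: [12.9, -0.2, -8.0]
opening: 0.297
grasp_force: 59.3
```

>>> jog_arm --series '[[[0.1,0,0,0,0,0,0],[0.1,0,0,0,0,0,0],[0.05,0,0,0,0,0,0],[0,0,0,0,0,0,0],[0,0,0,0,0,0,0],[0,0,0,0,0,0,0],[0,0,0,0,0,0,0],[0,0,0,0,0,0,0],[0,0,0,0,0,0,0],[0,0,0,0,0,0,0]]]'

```text
time_s: 24.6
eef_pos: [0.4563, -0.1437, 0.0417]
eef_rot: [0.002, 0.041, 0.999, -0.0]
wrist_force: [13.2, -0.3, -9.0]
opening: 0.297
grasp_force: 59.3
```

About 9.6 N of extra pull is reached. Next I'll unhook by moving inwards, raising the hook, then backing off.

>>> jog_arm --series '[[[-0.5,0,0,0,0,0,0],[-0.5,0,0,0,0,0,0],[-1,0,0,0,0,0,0],[-1,0,0,0,0,0,0],[-1.5,0,0,0,0,0,0],[-1.5,0,0,0,0,0,0],[-1.5,0,0,0,0,0,0],[-1.5,0,0,0,0,0,0],[-1,0,0,0,0,0,0],[0,0,0,0,0,0,0]]]'

```text
time_s: 25.6
eef_pos: [0.4643, -0.1442, 0.0413]
eef_rot: [-0.0, 0.041, 0.999, -0.0]
wrist_force: [0.8, 0.2, -2.6]
opening: 0.299
grasp_force: 60.1
```

```bash
cat > pitch.py <<'E'
from bench import ctrl
from h import *
o=ctrl.get_obs();T=rot(o["eef_rot"]);t=o["eef_pos"];print(o["time_s"],t.round(4),o["eef_rot"].round(4),o["wrist_force"].round(2),o["torque"].round(2))
c=ctrl.camera("wrist");P=cloud(c);hsv=cv2.cvtColor(c["frame"],cv2.COLOR_BGR2HSV)
H,S,V=[hsv[...,i].astype(int) for i in range(3)]
L=(P-t)@T*1000
m=(S>120)&(H<20)&(abs(L[...,2]+39)<6)&(abs(L[...,1])<11)&(L[...,0]>12)&(L[...,0]<60)
p=L[m];print("rear x",np.percentile(p[:,0],[98,99.5]));p=p[p[:,0]<38];A=np.c_[p[:,:2],np.ones(len(p))];k=np.linalg.lstsq(A,p[:,2],rcond=None)[0]
print(len(p),"slope deg",np.degrees(k[:2]).round(2),k[2].round(2),np.std(p[:,2]-A@k).round(2))
E
python3 pitch.py
```

```text
25.6 [ 0.4643 -0.1442  0.0413] [-0.      0.0413  0.9991 -0.    ] [ 0.76  0.23 -2.59] [-0.    0.05 -0.02]
rear x [41.3410913  41.65985842]
3134 slope deg [-0.17 -0.23] -39.03 0.6
```

The hook is free and still level in the grip. The tip is outside the riser's mouth, so I'll lift straight up and carry it back.

>>> jog_arm --series '[[[0,0,-3,0,0,0,0],[0,0,-6,0,0,0,0],[0,0,-10,0,0,0,0],[0,0,-12,0,0,0,0],[0,0,-12,0,0,0,0],[0,0,-12,0,0,0,0],[0,0,-12,0,0,0,0],[0,0,-10,0,0,0,0],[0,0,-8,0,0,0,0],[0,0,-4,0,0,0,0]]]'

```text
time_s: 26.65
eef_pos: [0.4646, -0.1443, 0.1313]
eef_rot: [0.001, 0.041, 0.999, -0.0]
wrist_force: [0.7, -1.2, -1.7]
opening: 0.296
grasp_force: 60.1
```

>>> jog_arm --series '[[[0,0,0,0,0,-0.08,0],[0,0,0,0,0,-0.1,0],[0,0,0,0,0,-0.08,0],[0,0,0,0,0,-0.051,0],[-2,10,0,0,0,0,0],[-4,20,0,0,0,0,0],[-6,30,0,0,0,0,0],[-6,30,0,0,0,0,0],[-6,30,0,0,0,0,0],[-6,30,0,0,0,0,0]]]'

```text
time_s: 27.65
eef_pos: [0.4588, 0.0106, 0.1301]
eef_rot: [-0.0, -0.113, 0.994, 0.0]
wrist_force: [-0.1, 0.0, -1.8]
opening: 0.296
grasp_force: 60.1
```

>>> jog_arm --series '[[[-6,30,0,0,0,0,0],[-6,30,0,0,0,0,0],[-6,30,0,0,0,0,0],[-6,30,0,0,0,0,0],[-6,25,0,0,0,0,0],[-3,17,0,0,0,0,0],[-1.3,9,0,0,0,0,0],[0,0,0,0,0,0,0],[0,0,0,0,0,0,0],[0,0,0,0,0,0,0]]]'

```text
time_s: 28.65
eef_pos: [0.4542, 0.1823, 0.1302]
eef_rot: [-0.0, -0.113, 0.994, -0.0]
wrist_force: [-0.5, 0.1, -2.4]
opening: 0.297
grasp_force: 60.1
```

```bash
cat > look.py <<'E'
from bench import ctrl
from h import *
c=ctrl.camera("top");np.savez("top7.npz",**c);P=cloud(c);f=c["frame"]
cv2.imwrite("pics/t7.png",cv2.resize(f[100:250,120:340],None,fx=3.6,fy=3.6,interpolation=cv2.INTER_CUBIC))
E
python3 pitch.py; python3 look.py
```

```text
28.65 [0.4542 0.1823 0.1302] [-1.000e-04 -1.133e-01  9.936e-01 -1.000e-04] [-0.48  0.09 -2.42] [-0.04  0.02 -0.  ]
rear x [41.30711175 41.51334576]
3152 slope deg [-0.04 -0.03] -39.09 0.61
```

View pics/t7.png

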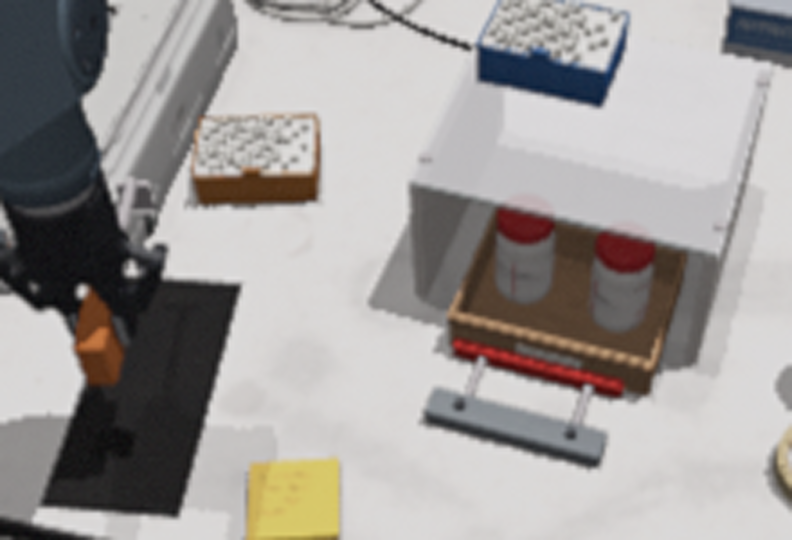

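The tray is flush at the red bar with both jars upright. I'll set the hook down on the mat.

>>> jog_arm --series '[[[0,0.8,8,0,0,0,0],[0,0,16,0,0,0,0],[0,0,18,0,0,0,0],[0,0,18,0,0,0,0],[0,0,18,0,0,0,0],[0,0,14,0,0,0,0],[0,0,8,0,0,0,0],[0,0,5,0,0,0,0],[0,0,4,0,0,0,0],[0,0,2,0,0,0,0]]]'

```text
time_s: 29.75
eef_pos: [0.4543, 0.1838, 0.0193]
eef_rot: [0.0, -0.114, 0.994, 0.0]
wrist_force: [-0.3, -0.1, -2.6]
opening: 0.301
grasp_force: 60.1
```

>>> jog_arm --series '[[[0,0,0,0,0,0,0],[0,0,0.5,0,0,0,0],[0,0,0.5,0,0,0,0],[0,0,0.5,0,0,0,0],[0,0,0.5,0,0,0,0],[0,0,0.5,0,0,0,0],[0,0,0.4,0,0,0,0],[0,0,0.3,0,0,0,0],[0,0,0,0,0,0,0],[0,0,0,0,0,0,0]]]'

```text
time_s: 30.75
eef_pos: [0.4541, 0.1839, 0.0161]
eef_rot: [0.0, -0.114, 0.993, -0.0]
wrist_force: [0.4, 0.3, -2.4]
opening: 0.296
grasp_force: 60.3
```

>>> jog_arm --series '[[[0,0,0.2,0,0,0,0],[0,0,0.2,0,0,0,0],[0,0,0.2,0,0,0,0],[0,0,0.2,0,0,0,0],[0,0,0.2,0,0,0,0],[0,0,0,0,0,0,0],[0,0,0,0,0,0,0],[0,0,0,0,0,0,0],[0,0,0,0,0,0,0],[0,0,0,0,0,0,0]]]'

```text
time_s: 31.75
eef_pos: [0.4541, 0.1838, 0.016]
eef_rot: [-0.0, -0.114, 0.993, -0.0]
wrist_force: [-6.0, -1.6, 11.6]
opening: 0.298
grasp_force: 61.9
```

>>> jog_arm --series '[[[0,0,-0.8,0,0,0,0],[0,0,0,0,0,0,0],[0,0,0,0,0,0,30],[0,0,0,0,0,0,35],[0,0,0,0,0,0,45],[0,0,0,0,0,0,60],[0,0,0,0,0,0,85],[0,0,0,0,0,0,85],[0,0,0,0,0,0,85],[0,0,0,0,0,0,85]]]'

```text
time_s: 32.75
eef_pos: [0.4541, 0.1839, 0.0159]
eef_rot: [0.0, -0.114, 0.993, 0.0]
wrist_force: [0.4, 0.9, 0.5]
opening: 0.998
grasp_force: 0.0
```

>>> jog_arm --series '[[[0,0,-5,0,0,0,85],[0,0,-10,0,0,0,85],[0,0,-20,0,0,0,85],[0,0,-30,0,0,0,85],[0,0,-30,0,0,0,85],[0,0,-30,0,0,0,85],[0,0,-30,0,0,0,85],[0,0,-30,0,0,0,85],[0,0,-20,0,0,0,85],[0,0,-10,0,0,0,85]]]'

```text
time_s: 33.75
eef_pos: [0.4551, 0.184, 0.2341]
eef_rot: [0.002, -0.114, 0.993, 0.0]
wrist_force: [0.4, 0.2, 0.8]
opening: 0.993
grasp_force: 0.0
```

```bash
python3 - <<'E'
from bench import ctrl
from h import *
o=ctrl.get_obs();print(o["time_s"],o["eef_pos"],o["wrist_force"].round(2),o["opening"])
c=ctrl.camera("wrist");P=cloud(c);cv2.imwrite("pics/w8.png",c["frame"]);hsv=cv2.cvtColor(c["frame"],cv2.COLOR_BGR2HSV)
H,S,V=[hsv[...,i].astype(int) for i in range(3)];v,u=np.mgrid[:384,:512]
m=(u>200)&(u<320)&(v>120)&(v<260)&(S>150)&(H<20)&(P[...,2]>.046)
p=P[m];w=np.linalg.eigh(np.cov(p[:,:2].T))[1][:,1];print("handle",rect(p),np.percentile(p[:,2],[5,50,95]).round(4),np.degrees(np.arctan(w[1]/w[0])))
c=ctrl.camera("top");P=cloud(c);hsv=cv2.cvtColor(c["frame"],cv2.COLOR_BGR2HSV)
H,S,V=[hsv[...,i].astype(int) for i in range(3)]
r=((H<8)|(H>172))&(S>100)&(P[...,2]>.08)&(u>230)&(u<345)&(v>130)&(v<220);print("lids z",r.sum(),np.percentile(P[r][:,2],[10,50,90]).round(3))
cv2.imwrite("pics/t8.png",cv2.resize(c["frame"][100:250,120:340],None,fx=3.6,fy=3.6,interpolation=cv2.INTER_CUBIC))
E
```

```text
33.75 [0.45509419 0.1840475  0.23408909] [0.43 0.2  0.81] 0.9925575790357769
handle [453.8 183.9  82.6  25.9  13.7] [0.0518 0.0548 0.0561] 13.400826006386442
lids z 246 [0.094 0.102 0.105]
```

View pics/t8.png

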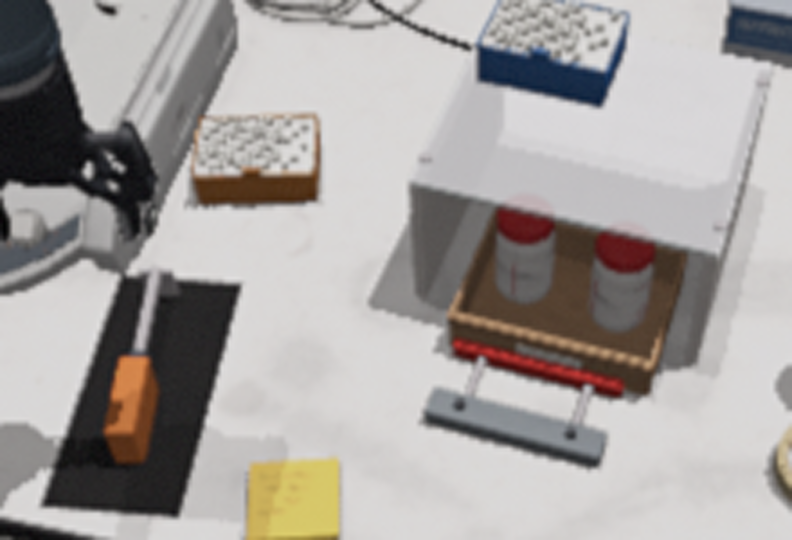

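The hook stands on the mat as before, within 1 mm and 0.5°. The tray is at the stop, the jars are upright, and the gripper is clear, so I'm handing in.

```bash
python3 -c "
from bench import ctrl
print(ctrl.hand_in())"
```

```text
the job is handed in; nothing more can be done
None
```

The job is handed in at about 34 s: the tray bears on the red stop bar (13.2 N total measured pull, about 9.6 N above the 3.6 N drag), both jars are upright, the hook is back on its mat within 1 mm, and the robot is touching nothing.

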